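Slide the festive tray up onto the display board

ROBOT

A 7-joint arm with a two-finger parallel gripper is mounted at the origin on the work surface. World frame = base frame: x ahead of the robot, y to its left, z up, the work surface at z = 0. Lengths are in m, angles in rad, forces in N, time in s.
With the tool pointing down it reaches from about 0.4 to 0.925 m from the base axis. Payload 5.6 kg.
Tool frame: the origin (TCP) lies at the very end of the fingers, on their centre line; the grasp point (between the pads) lies 19 mm behind it (env.pinch_z is the distance from the TCP to the grasp point, in m); z points along the fingers, y is the line along which they close (so a half turn about z gives the same grasp; the last joint's range is limited). The gripper opens to 85 mm and grips with 20 to 120 N. Pads are 22 mm wide; open, the fingers measure 114 mm over their backs; the gripper's body (76 mm by 85 mm) begins 54 mm behind the grasp point. The pads swing forward as they close: fully open they stand 13 mm farther back than shut.
Start: joints at [1.244, 0.468, -0.012, 1.603, 0.006, 1.071, -0.056], TCP at [0.182, -0.624, 0.231] pointing down, gripper open.
Joint ranges: [-2.53, 2.53], [-0.31, 2.02], [-1.57, 1.55], [0.28, 2.44], [-1.29, 4.43], [0.15, 1.84], [-2.92, 2.92]. Speed limits (rad/s): [2.57, 2.57, 3.14, 3.14, 3.14, 3.14, 3.14].

INTERFACE

Orientations are given as a unit quaternion [x, y, z, w].
In Python, from cell import telemetry, grab_frame, camera_model, job, env gives the robot as it stands. The module is installed in compiled form; this text tells all that it offers.
- The arm moves only by the tool send_rows, never from a script. Its argument "targets" is a list of rows, each an object with "linear": the shift along the tool's x, y, z in mm, a list of three; "twist": the turn, a rotation vector about the tool's x, y, z in degrees, a list of three. A call has 1 to 5 rows; each row is the pose to reach, as a shift and turn from the pose commanded when the call began, along the tool's axes at that moment; what a row does not reach only later rows make up. A row lasts 1/8 s, in which the tool goes at most 62.5 mm and 10.7 degrees, less where a joint would pass 70% of its speed; a pose out of reach is approached as far as the arm can. A call with a gripper value outside its range is refused whole. "fingers" is the closure, from 0 (fully open) to 1 (shut), set as the call begins (left out, the last holds). The fingers move at their own pace and stop on an object; "grip_force" is the grip in N (left out, the last holds). Time passes only in rows, so rows that repeat a pose let the fingers close. It gives the time, the measured TCP pose, the force, the opening and the grip force at its end, in the units of the state.
- telemetry.sense(): the state, without advancing time (a new reading comes with each control period).
- grab_frame(name): name is "scene" or "top" or "wrist"; returns the picture (420x560x3 uint8, red, green, blue); there is no depth.
- camera_model(name): a dict with "intrinsics" (3x3 intrinsics, pixels), "rvec" (rotation vector, rad) and "tvec" (3), from world to camera coordinates, as OpenCV has them; the wrist camera has in their place "hand_eye" (4x4, takes a point from camera to tool coordinates, whose origin is the TCP and whose axes are the flange's). Camera axes: x right, y down, z forward; pixel columns grow to the right and rows downward; lengths in m; the calibration is good to about 2 mm. A picture is of the moment at which its call begins: read the wrist's pose just before it. camera_model takes no time and is no camera call.
- job.sign_off(): hands the job in; it is judged then, once.
The state is a dict: "clock": time; "q": joint angles; "dq": joint speeds; "joint_torque": joint torques, N m; "position": TCP position; "tool_rot": TCP orientation; "wrist_force": force on the tool from outside, world axes, zero at the start; "wrist_torque": the same for the moment, N m; "opening": finger opening in m; "grasp_force": force on a finger pad.
Only numpy, scipy, OpenCV 4.12 (cv2) and the standard library are available. Lean on these libraries where they do the work, as an engineer would, in place of code of your own. Each camera call takes 0.05 s, during which the arm holds its last target. There are 200 camera calls.

TASK

Slide the blue tray, with the golden tree and the gift box standing on it, from the desk up over the edge of the raised plywood display board until the whole tray rests flat inside the board's red outline, then let go. Slide it, do not carry it: only one end may be raised a little to get over the edge, never the whole tray well clear, and keep it near level so that the tree and the gift stay standing on it. Leave the other things on the desk where they are.

Things in the scene. Friction and masses are not known exactly. Their poses are not given: they have to be found in the camera images.
- tray: blue tray, loose, about 0.5 kg, 150 mm (its x) by 260 mm (its y, the long way), floor 5 mm thick with a flat smooth underside, rim up to 12 mm, with a round steel bar handle across each short end. Origin: centre of the underside; z up. It starts flat on the desk (underside at z = 0) to the right (-y) of the board, roughly lined up with it, 10 to 60 mm from its edge. It may finish either way round.
- handle_left (a point): middle of the handle bar at the tray's +y end, the end nearer the board at the start. The bar runs along the tray's x, is 10 mm thick and 100 mm long between its legs; its centre is 52 mm above the tray's underside and 119 mm from the tray's centre (11 mm inside the end). Free space 35 mm below it, down to the rim. Axes as the tray's.
- handle_right (a point): the same on the tray's -y end.
- end_left (a point): middle of the lower edge of the tray's +y end (underside height, 130 mm from the tray's centre).
- end_right (a point): the same at the tray's -y end.
- board: display board of plywood, fixed to the desk, 230 mm (its x) by 320 mm (its y), 12 mm high: a square 12 mm step with no ramp. Origin: centre of its underside, on the desk; the tray starts off its -y edge.
- outline (a point): centre of the red outline, on the board's top face (12 mm above the desk), at the board's centre, axes as the board's. The outline's inside measures 180 mm (x) by 290 mm (y), so the tray has 15 mm to spare on each side; the lines are 6 mm wide and painted flat.
- tree: golden table-top fir tree on a round foot, loose on the tray's floor, beside the gift near the middle of the tray's length, 0.16 kg: foot 60 mm wide, cones at most 58 mm wide, 170 mm high. Origin: centre of the underside of the foot; z up the trunk.
- gift: green gift box with yellow ribbon, loose on the tray's floor beside the tree, 45 x 45 x 46 mm, 0.1 kg. Origin: centre of the underside.
- gel_bottle: blue gel bottle, 60 mm wide, 150 mm high, behind the work; leave alone. Origin: centre of the underside (so too for the next five).
- glue_jar: yellow jar, 54 mm wide, 70 mm high, behind the work; leave alone.
- tape_roll: empty roll of tape, 84 mm wide, 24 mm high, near the robot; leave alone.
- pen_mug: blue mug, 76 mm wide, 95 mm high, on the left; leave alone.
- screwdriver: screwdriver lying on the desk behind the work; leave alone.
- touch_circuit: red circuit board, 55 x 85 x 10 mm, behind the work; leave alone.
Things that resemble listed ones, but are neither listed nor needed, are in the scene too. What is shaped like the gift but orange is not meant. What is shaped like the tree but purple is not meant.

How it is judged:
By the outcome, as a careful person would: the job done as asked, in the order asked, and still so for the second after the job is handed in, with the robot touching nothing.
It also fails if it takes over 48 s, if anything falls off the work surface, if the arm or the gripper's body presses on something with over 40 N, if the wrist force passes 120 N, or if a joint passes its speed limit or range.

## Working session

There is one attempt and no reset: what is moved stays moved. The work goes in short steps, Python scripts to look and compute and a tool call to move; the robot and the scene stay as the last step left them, time stands still between calls to the robot, and variables do not carry over. Pictures are saved under pics/ and viewed, at most 10 in all, crops included, and the job is handed in when it is done.

Besides the shell and the picture viewer there is one more tool, called after ">>>" as name([rows], argument=value, ...), one row to a line, values as JSON. send_rows: Moves the arm, as the interface text tells. Its arguments: {"type":"object","properties":{"targets":{"type":"array"},"fingers":{"type":"number"},"grip_force":{"type":"number"}},"required":["targets"]}

```bash
mkdir -p pics; cat > h.py <<'E'
import numpy as np, cv2
from scipy.spatial.transform import Rotation as R
from cell import telemetry, grab_frame, camera_model, job, env
def save(n,im,name): cv2.imwrite(f'pics/{name}.png',im[...,::-1])
def ray(cam,uv,z):
    m=camera_model(cam);K=np.array(m['intrinsics'])
    if 'rvec' in m:
        Rm=cv2.Rodrigues(np.array(m['rvec'],float))[0];t=np.array(m['tvec'],float).ravel()
        o=-Rm.T@t; A=Rm.T
    else:
        s=telemetry.sense();T=np.array(m['hand_eye']);Rw=R.from_quat(s['tool_rot']).as_matrix()
        A=Rw@T[:3,:3];o=Rw@T[:3,3]+np.array(s['position'])
    d=A@np.linalg.inv(K)@np.array([uv[0],uv[1],1.])
    return o+d*(z-o[2])/d[2]
E
python3 - <<'E'
from h import *
s=telemetry.sense();print({k:np.round(v,3).tolist() for k,v in s.items()},env.pinch_z)
a=grab_frame('top');b=grab_frame('scene')
np.save('top.npy',a);np.save('scene.npy',b);save('',a,'top0');save('',b,'scene0')
E
```

```text
{'clock': 0.0, 'q': [1.244, 0.468, -0.012, 1.604, 0.006, 1.071, -0.056], 'dq': [0.002, 0.001, -0.0, -0.001, 0.001, 0.0, 0.002], 'joint_torque': [-0.0, -53.238, 0.022, -25.13, 0.011, 0.008, -0.0], 'position': [0.182, -0.623, 0.23], 'tool_rot': [0.99, 0.141, -0.0, -0.001], 'wrist_force': [-0.044, 0.338, 0.566], 'wrist_torque': [-0.045, -0.009, -0.001], 'grasp_force': 0.0, 'opening': 0.085} 0.0187
```

View pics/top0.png

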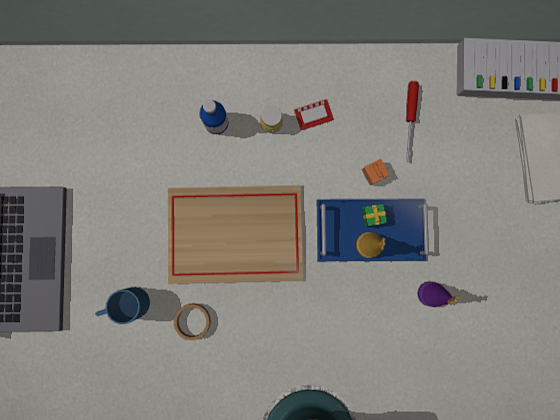

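View pics/scene0.png

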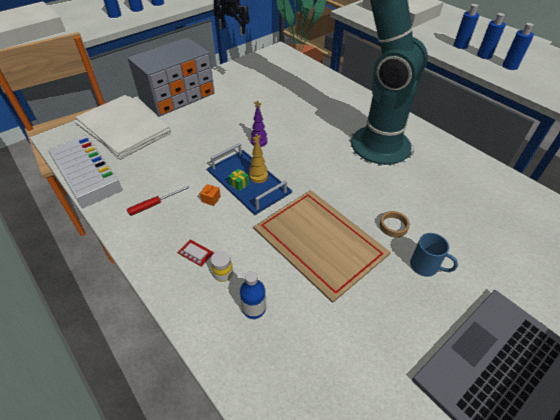

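Top view: the tray is centred near (372,230), with its handles at (323,230) and (427,230). The board is near (236,234).

- Gold tree: (370,244) is the one I want. The purple tree at (435,293) is a decoy.
- Green gift: (375,215) is the one I want. The orange box at (376,172) is a decoy.
- Blue objects that are not the tray: the mug at (125,306) and the bottle at (213,117).

The scene view agrees.

```bash
cat >> h.py <<'E'
def rect(P):
    # rect about points (x,y): centre, sizes, yaw of the long side from +y
    (c,s,a)=cv2.minAreaRect(np.float32(P*1000)); b=cv2.boxPoints((c,s,a))
    e=[b[1]-b[0],b[2]-b[1]]; e=max(e,key=np.linalg.norm); e=e*np.sign(e[1])
    return np.round(c,1),np.round(s,1),round(float(np.degrees(np.arctan2(-e[0],e[1]))),2)
def blob(im,lo,hi,box,k=2):
    h=cv2.cvtColor(im,cv2.COLOR_RGB2HSV);m=cv2.inRange(h,lo,hi);z=np.zeros_like(m);x0,y0,x1,y1=box;z[y0:y1,x0:x1]=m[y0:y1,x0:x1]
    if k>1:z=cv2.morphologyEx(z,cv2.MORPH_OPEN,np.ones((k,k)))
    return z
def pts(m): return np.argwhere(m>0)[:,::-1]
def W(cam,P,z): return np.array([ray(cam,p,z)[:2] for p in P])
E
python3 - <<'E'
from h import *
a=np.load('top.npy')
t=blob(a,(100,120,40),(125,255,255),(310,190,440,270)); print('tray',rect(W('top',cv2.convexHull(pts(t)[:,None])[:,0],.010)))
r=blob(a,(0,150,90),(8,255,255),(160,180,310,290),1);r|=blob(a,(172,150,90),(180,255,255),(160,180,310,290),1)
print('outline',rect(W('top',cv2.convexHull(pts(r)[:,None])[:,0],.012)))
g=blob(a,(40,80,40),(85,255,255),(350,195,400,235));print('gift',ray('top',pts(g).mean(0),.05))
y=blob(a,(12,110,60),(30,255,255),(350,228,392,265));print('tree',pts(y).mean(0),ray('top',pts(y).mean(0),.06))
h=cv2.cvtColor(a,cv2.COLOR_RGB2HSV)
for n,b in(('hl',(315,202,330,258)),('hr',(420,202,436,258))):
    m=blob(a,(0,0,110),(180,90,255),b);p=pts(m)
    p=p if n=='hl' else p[p[:,0]<430]
    print(n,p.mean(0),ray('top',p.mean(0),.052),len(p))
c=a[185:300,300:450];save('',cv2.resize(c,None,fx=5,fy=5,interpolation=2),'crop1')
E
```

```text
tray (array([ 477. , -156.3]), array([258.2, 144.2]), -0.54)
outline (array([473.2, 172.7]), array([190.9, 300.7]), 0.73)
gift [ 0.51025448 -0.15551487  0.05      ]
tree [370.5359116  245.34438306] [ 0.44173356 -0.14254465  0.06      ]
hl [320.89803922 231.38431373] [ 0.47513297 -0.02961585  0.052     ] 255
hr [426.94535519 227.1147541 ] [ 0.48289026 -0.27660257  0.052     ] 183
```

View pics/crop1.png

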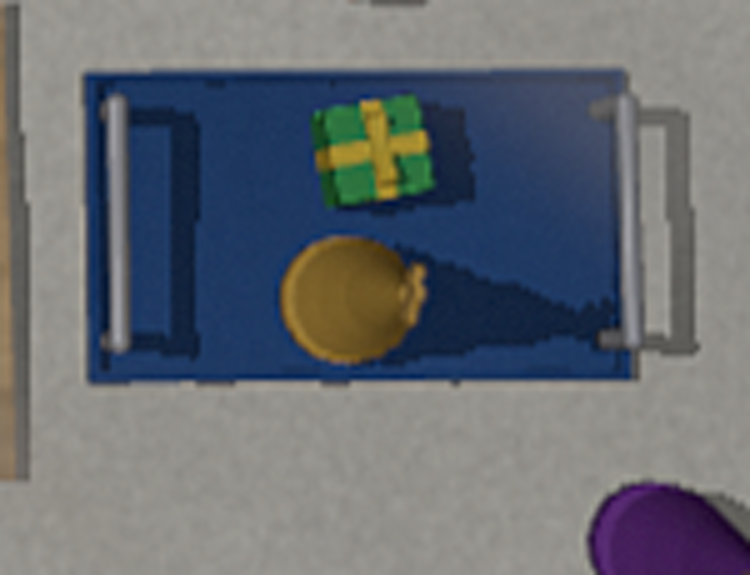

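The crop shows the golden tree and green gift on the blue tray, and the left bar at crop (118,224), which is full-frame (323.6,230). The handle is therefore at about (0.478, -0.037).

```bash
cat >> h.py <<'E'
def to(p,yaw=0.,tilt=0.):
    "shift mm, twist deg in tool axes to reach TCP p with tool x at yaw (deg), tilt about world x (deg)"
    s=telemetry.sense();C=R.from_quat(s['tool_rot'])
    T=R.from_euler('z',yaw,degrees=True)*R.from_euler('x',tilt,degrees=True)*R.from_euler('x',180,degrees=True)
    return np.round(C.inv().apply(np.array(p)-s['position'])*1000,1),np.round((C.inv()*T).as_rotvec(degrees=True),2)
E
python3 - <<'E'
from h import *
for p in ((.33,-.35,.26),(.478,-.037,.23)): print(to(p,-.5))
E
```

```text
(array([ 218.9, -221.2,  -29.3]), array([-0.09,  0.02, 16.76]))
(array([ 448.6, -480.2,    1.1]), array([-0.09,  0.02, 16.76]))
```

>>> send_rows([
  {"linear": [50, -50, -20], "twist": [0, 0, 5]},
  {"linear": [95, -95, -30], "twist": [0, 0, 10]},
  {"linear": [140, -140, -30], "twist": [0, 0, 16.8]},
  {"linear": [180, -180, -30], "twist": [0, 0, 16.8]},
  {"linear": [220, -225, -30], "twist": [0, 0, 16.8]},
], fingers=0.4, grip_force=40)

```text
clock: 0.72
position: [0.3286, -0.3494, 0.2612]
tool_rot: [1.0, -0.005, 0.0, 0.0]
wrist_force: [0.8, -0.6, 0.5]
opening: 0.0509
grasp_force: 0.0
```

```bash
python3 -c "
from h import *
print(telemetry.sense()['position'],to((.478,-.037,.22),-.5))"
```

```text
[ 0.32856054 -0.34938383  0.26121485] (array([ 146.5, -313.8,   41.2]), array([ 0.01, -0.01, -0.03]))
```

>>> send_rows([
  {"linear": [27, -55, 0], "twist": [0, 0, 0]},
  {"linear": [54, -110, 0], "twist": [0, 0, 0]},
  {"linear": [80, -165, 0], "twist": [0, 0, 0]},
  {"linear": [107, -220, 0], "twist": [0, 0, 0]},
  {"linear": [132, -272, 10], "twist": [0, 0, 0]},
])

```text
clock: 1.35
position: [0.4634, -0.0789, 0.2518]
tool_rot: [1.0, -0.005, 0.001, 0.0]
wrist_force: [0.4, -0.5, 0.8]
opening: 0.0515
grasp_force: 0.0
```

>>> send_rows([
  {"linear": [15, -42, 15], "twist": [0, 0, 0]},
  {"linear": [15, -42, 32], "twist": [0, 0, 0]},
  {"linear": [15, -42, 32], "twist": [0, 0, 0]},
])

```text
clock: 1.72
position: [0.4766, -0.0385, 0.218]
tool_rot: [1.0, -0.004, -0.002, -0.0]
wrist_force: [-0.4, 0.5, -0.3]
opening: 0.0511
grasp_force: 0.0
```

```bash
python3 - <<'E'
from h import *
a=grab_frame('wrist');np.save('w1.npy',a);save('',a,'wrist1');s=telemetry.sense();print(s['position'],s['clock'])
m=camera_model('wrist');print(np.round(m['hand_eye'],3).tolist(),m['intrinsics'])
E
```

```text
[ 0.47721715 -0.03903719  0.21881188] 1.775
[[0.0, -0.95, -0.313, 0.083], [1.0, 0.001, -0.001, -0.0], [0.001, -0.313, 0.95, -0.143], [0.0, 0.0, 0.0, 1.0]] [[378.066419     0.         273.86093974]
 [  0.         378.066419   207.62830666]
 [  0.           0.           1.        ]]
```

View pics/wrist1.png

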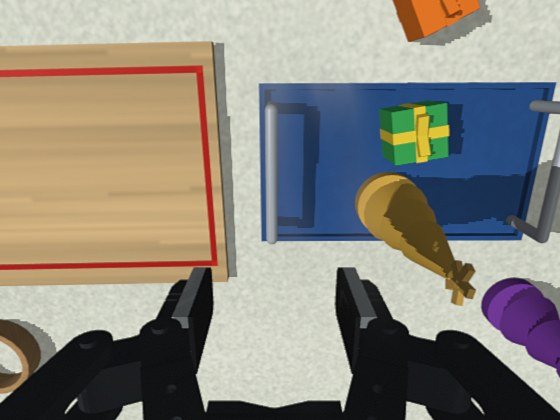

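The wrist view shows the left bar from (271,103) to (272,243), between the two finger planes and clear of the tree.

```bash
python3 - <<'E'
from h import *
for p in((271.5,104),(271.5,173),(272,242)): print(ray('wrist',p,.052))
for p in((261,84),(263,241)): print('traycorner',ray('wrist',p,.012))
for p in((212,42),(228,280)): print('boardedge',ray('wrist',p,.012))
for p in((203,67),(217,265)): print('outl',ray('wrist',p,.012))
print(to((.478,-.038,.034),-.5))
E
```

```text
[ 0.54394732 -0.03730132  0.052     ]
[ 0.48822315 -0.03666929  0.052     ]
[ 0.42553494 -0.03640254  0.052     ]
traycorner [ 0.55887472 -0.0279742   0.012     ]
traycorner [ 0.40927074 -0.02697384  0.012     ]
boardedge [0.5931827  0.01298221 0.012     ]
boardedge [0.36560564 0.01021237 0.012     ]
outl [0.57334275 0.02199422 0.012     ]
outl [0.38299569 0.02066469 0.012     ]
(array([  1.1,  -1. , 184.8]), array([-0.01,  0.1 , -0.05]))
```

>>> send_rows([
  {"linear": [4, -2, 50], "twist": [0, 0, 0]},
  {"linear": [4, -2, 100], "twist": [0, 0, 0]},
  {"linear": [4, -2, 145], "twist": [0, 0, 0]},
  {"linear": [4, -2, 175], "twist": [0, 0, 0]},
  {"linear": [4, -2, 185], "twist": [0, 0, 0]},
])

```text
clock: 2.4
position: [0.4812, -0.0378, 0.0333]
tool_rot: [1.0, -0.006, -0.001, 0.0]
wrist_force: [0.3, -0.0, -0.2]
opening: 0.0511
grasp_force: 0.0
```

>>> send_rows([
  {"linear": [0, 0, 0], "twist": [0, 0, 0]},
  {"linear": [0, 0, 0], "twist": [0, 0, 0]},
  {"linear": [0, 0, 0], "twist": [0, 0, 0]},
  {"linear": [0, 0, 0], "twist": [0, 0, 0]},
  {"linear": [0, 0, 0], "twist": [0, 0, 0]},
], fingers=1.0, grip_force=40)

```text
clock: 3.02
position: [0.483, -0.0369, 0.0357]
tool_rot: [1.0, -0.005, 0.001, 0.0]
wrist_force: [-0.5, 0.2, 7.3]
opening: 0.0087
grasp_force: 39.3
```

>>> send_rows([
  {"linear": [0, 0.5, -3], "twist": [0.7, 0, 0]},
  {"linear": [0, 1, -6.5], "twist": [1.5, 0, 0]},
  {"linear": [0, 2, -10], "twist": [2.3, 0, 0]},
  {"linear": [0, 2.5, -13.5], "twist": [3.1, 0, 0]},
  {"linear": [0, 3, -17], "twist": [3.9, 0, 0]},
])

```text
clock: 3.65
position: [0.4816, -0.04, 0.0514]
tool_rot: [0.999, -0.005, 0.0, -0.035]
wrist_force: [0.4, 1.3, -3.3]
opening: 0.0082
grasp_force: 39.2
```

```bash
python3 - <<'E'
from h import *
a=grab_frame('scene');save('',cv2.resize(a[80:260,180:420],None,fx=3,fy=3),'s1');s=telemetry.sense();print(s['position'],s['wrist_force'],s['wrist_torque'],s['opening'],s['tool_rot'])
E
```

```text
[ 0.48180079 -0.04054505  0.05170158] [-0.00577257  1.7498732  -3.56838775] [ 0.36450208 -0.08717334  0.04428801] 0.008207151107515107 [ 9.99390204e-01 -5.24962413e-03  2.69535925e-04 -3.45194082e-02]
```

View pics/s1.png

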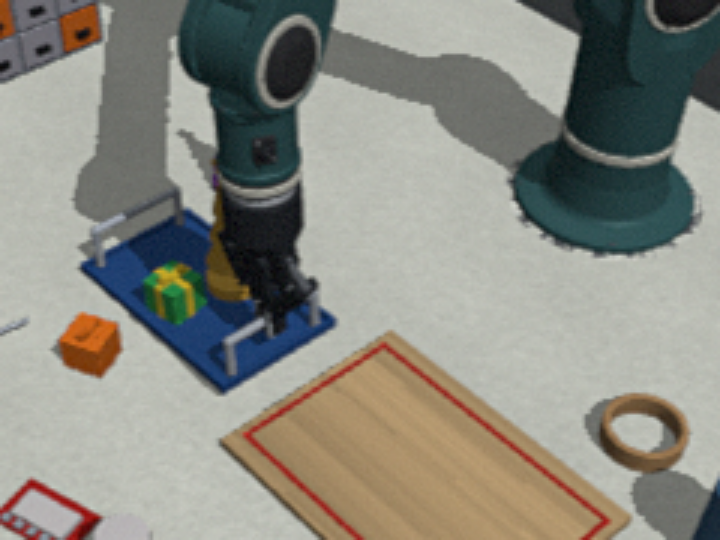

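>>> send_rows([
  {"linear": [0, -3, 0.2], "twist": [0, 0, 0]},
  {"linear": [0, -9, 0.6], "twist": [0, 0, 0]},
  {"linear": [-0.7, -18, 1.2], "twist": [0, 0, -0.1]},
  {"linear": [-1, -29, 2], "twist": [0, 0, -0.1]},
  {"linear": [-1.5, -40, 2.8], "twist": [0, 0, -0.2]},
])

```text
clock: 4.32
position: [0.4804, 0.0013, 0.0511]
tool_rot: [0.999, -0.003, 0.0, -0.034]
wrist_force: [-0.1, -1.8, -4.0]
opening: 0.0083
grasp_force: 39.1
```

>>> send_rows([
  {"linear": [-0.5, -12, 0.8], "twist": [0, 0, 0]},
  {"linear": [-1, -24, 1.6], "twist": [0, 0, -0.1]},
  {"linear": [-1.5, -36, 2.5], "twist": [0, 0, -0.2]},
  {"linear": [-2, -46, 3.2], "twist": [0, 0, -0.2]},
  {"linear": [-2, -54, 3.7], "twist": [0, 0, -0.2]},
])

```text
clock: 4.95
position: [0.4788, 0.055, 0.0511]
tool_rot: [0.999, -0.001, 0.0, -0.034]
wrist_force: [0.8, -2.1, -4.8]
opening: 0.0083
grasp_force: 39.1
```

```bash
python3 - <<'E'
from h import *
a=grab_frame('scene');save('',cv2.resize(a[80:280,180:420],None,fx=3,fy=3),'s2');s=telemetry.sense();print(s['position'],s['wrist_force'],s['wrist_torque'],s['opening'],s['tool_rot'])
E
```

```text
[0.47885533 0.05623583 0.05125751] [-0.1625658  -0.10349985 -4.0960031 ] [-0.26566559  0.00160375 -0.03845781] 0.008306664705972544 [ 9.99405977e-01 -5.54081713e-04  3.30779903e-04 -3.44568906e-02]
```

View pics/s2.png

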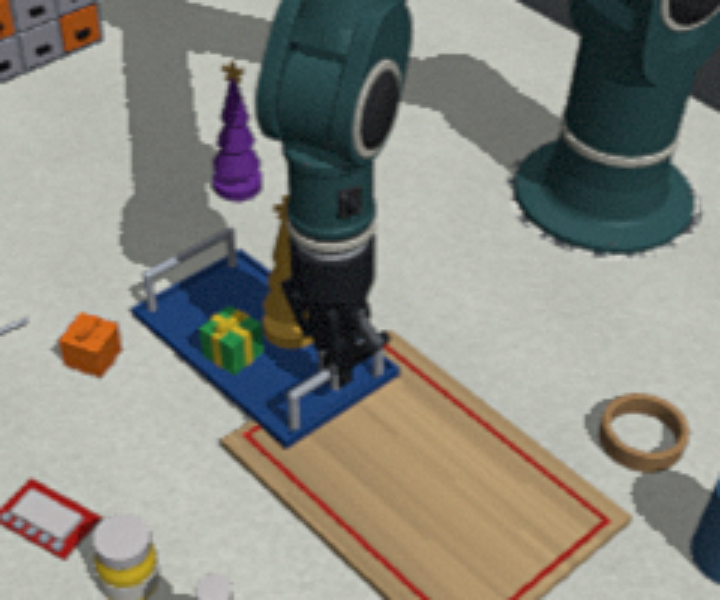

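The left end is over the board, the right end is on the desk, and the tree and gift are standing.

>>> send_rows([
  {"linear": [-0.3, -6, -0.6], "twist": [0.2, 0, -0.1]},
  {"linear": [-0.7, -16, -0.9], "twist": [0.5, 0, -0.1]},
  {"linear": [-1, -28, -1.1], "twist": [0.7, 0, -0.2]},
  {"linear": [-1.4, -40, -0.2], "twist": [0.7, 0, -0.2]},
  {"linear": [-1.7, -50, 0.5], "twist": [0.7, 0, -0.2]},
])

```text
clock: 5.62
position: [0.4775, 0.1046, 0.0543]
tool_rot: [0.999, 0.001, 0.0, -0.04]
wrist_force: [0.8, -5.7, -0.2]
opening: 0.0083
grasp_force: 39.5
```

```bash
python3 - <<'E'
from h import *
s=telemetry.sense();print(s['clock'],s['position'],s['wrist_force'],s['wrist_torque'],R.from_quat(s['tool_rot']).as_matrix().round(4).tolist())
E
```

```text
5.625 [0.47750656 0.10463854 0.05427879] [ 0.75925471 -5.74338816 -0.17949456] [-1.24494477  0.03040983 -0.02848535] [[1.0, 0.0013, 0.0008], [0.0012, -0.9968, 0.0794], [0.0009, -0.0794, -0.9968]]
```

>>> send_rows([
  {"linear": [-0.4, -10, 0.8], "twist": [-0.6, 0, -0.1]},
  {"linear": [-0.8, -22, 1.7], "twist": [-1.0, 0, -0.2]},
  {"linear": [-1.2, -34, 2.7], "twist": [-1.4, 0, -0.2]},
  {"linear": [-1.5, -44, 5], "twist": [-2.2, 0, -0.3]},
  {"linear": [-1.8, -52, 7.1], "twist": [-2.9, 0, -0.3]},
])

```text
clock: 6.25
position: [0.4752, 0.1578, 0.051]
tool_rot: [1.0, 0.004, 0.0, -0.015]
wrist_force: [0.7, -2.4, -2.4]
opening: 0.0082
grasp_force: 39.3
```

```bash
python3 - <<'E'
from h import *
a=grab_frame('scene');save('',cv2.resize(a[80:280,180:420],None,fx=3,fy=3),'s3')
s=telemetry.sense();print(s['clock'],s['position'],s['wrist_force'],s['wrist_torque'],R.from_quat(s['tool_rot']).as_matrix().round(4).tolist())
E
```

```text
6.3 [0.47506183 0.15947506 0.05102613] [ 1.16632465 -1.17201477 -1.75809909] [-0.52976656 -0.01918153  0.03106684] [[1.0, 0.0087, 0.0008], [0.0087, -0.9995, 0.0302], [0.001, -0.0302, -0.9995]]
```

View pics/s3.png

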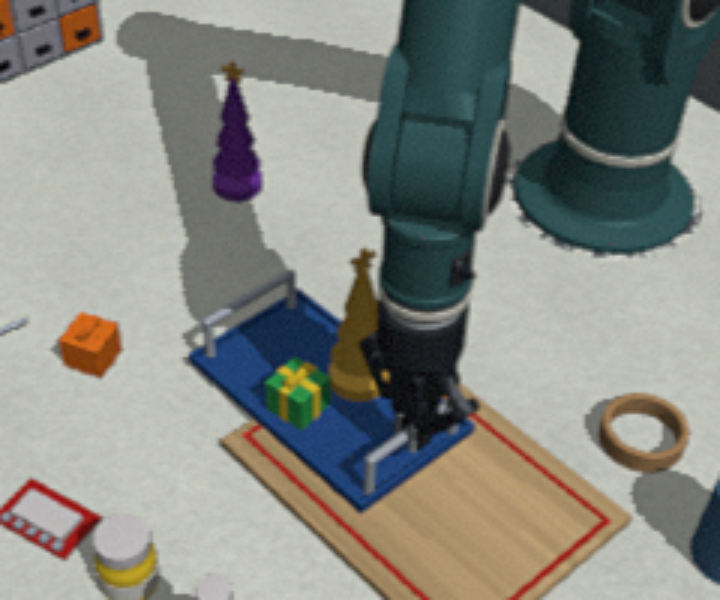

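>>> send_rows([
  {"linear": [-0.2, -8, 1.0], "twist": [-0.4, 0, 0]},
  {"linear": [-0.4, -20, 2.3], "twist": [-0.9, 0, -0.1]},
  {"linear": [-0.6, -33, 3.6], "twist": [-1.4, 0, -0.1]},
  {"linear": [-0.8, -45, 4.6], "twist": [-1.7, 0, -0.2]},
  {"linear": [-1, -55, 4.9], "twist": [-1.7, 0, -0.2]},
])

```text
clock: 6.92
position: [0.474, 0.213, 0.0478]
tool_rot: [1.0, 0.005, 0.0, 0.0]
wrist_force: [0.2, -3.6, -2.4]
opening: 0.0081
grasp_force: 39.4
```

```bash
python3 - <<'E'
from h import *
s=telemetry.sense();print(s['clock'],s['position'],s['wrist_force'],s['wrist_torque'],R.from_quat(s['tool_rot']).as_matrix().round(4).tolist())
a=grab_frame('top');np.save('top2.npy',a)
t=blob(a,(100,120,40),(125,255,255),(200,190,400,275)); print('tray',rect(W('top',cv2.convexHull(pts(t)[:,None])[:,0],.022)))
E
```

```text
6.925 [0.47397069 0.21297408 0.04781304] [ 0.19132302 -3.64476343 -2.35992133] [-0.65304996 -0.0539971   0.07345694] [[0.9999, 0.0106, 0.0009], [0.0106, -0.9999, -0.0], [0.0009, 0.0, -1.0]]
tray (array([471.3,  84.2]), array([147.1, 241.1]), 0.04)
```

>>> send_rows([
  {"linear": [0, -10, 0], "twist": [0, 0, 0]},
  {"linear": [0, -24, 0], "twist": [0, 0, 0]},
  {"linear": [0, -38, 0], "twist": [0, 0, 0]},
  {"linear": [0, -52, 0], "twist": [0, 0, 0]},
  {"linear": [0, -63, 0], "twist": [0, 0, 0]},
])

```text
clock: 7.6
position: [0.4733, 0.2761, 0.0478]
tool_rot: [1.0, 0.005, 0.0, -0.0]
wrist_force: [-0.2, -3.2, -2.7]
opening: 0.008
grasp_force: 39.5
```

>>> send_rows([
  {"linear": [0, -8, 0], "twist": [0, 0, 0]},
  {"linear": [0, -13, 0.2], "twist": [0, 0, 0]},
  {"linear": [0, -15, 0.5], "twist": [0, 0, 0]},
  {"linear": [0, -15, 0.5], "twist": [0, 0, 0]},
])

```text
clock: 8.1
position: [0.4737, 0.2887, 0.0478]
tool_rot: [1.0, 0.004, 0.0, 0.001]
wrist_force: [-1.2, -6.5, 2.9]
opening: 0.0083
grasp_force: 40.0
```

```bash
python3 - <<'E'
from h import *
s=telemetry.sense();print(s['clock'],s['position'],s['wrist_force'],s['wrist_torque'])
a=grab_frame('top');save('',cv2.resize(a[170:300,150:320],None,fx=4,fy=4,interpolation=2),'t3');np.save('top3.npy',a)
t=blob(a,(100,120,40),(125,255,255),(165,190,400,275)); print('tray',rect(W('top',cv2.convexHull(pts(t)[:,None])[:,0],.022)))
E
```

```text
8.1 [0.47365622 0.28865381 0.04780688] [-1.22858273 -6.4844222   2.86385897] [-1.12353482  0.25626568 -0.00900713]
tray (array([470. , 166.5]), array([147.7, 255.8]), 0.6)
```

View pics/t3.png

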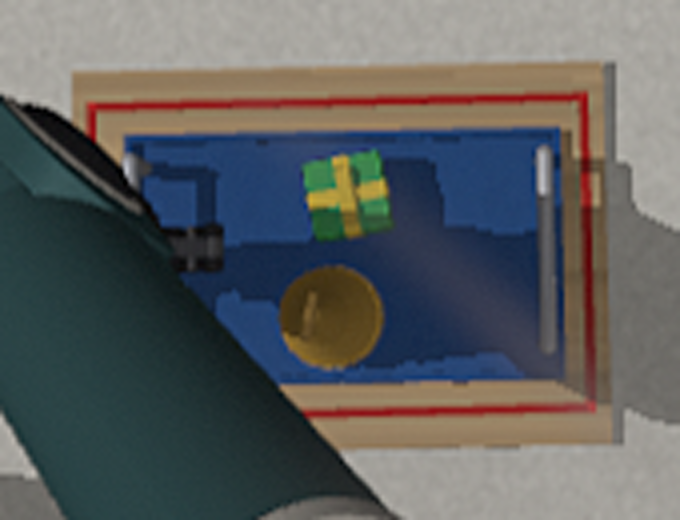

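The tray is fully inside the outline with clear margins on the visible sides (the tray's right end at 568 against the line at 588, its top edge at 131 against 110). The tree and gift are standing, so I'm releasing it.

>>> send_rows([
  {"linear": [0, 0, -0.4], "twist": [0, 0, 0]},
  {"linear": [0, 0, -0.4], "twist": [0, 0, 0]},
  {"linear": [0, 0, -0.4], "twist": [0, 0, 0]},
  {"linear": [0, 0, -0.4], "twist": [0, 0, 0]},
], fingers=0.4)

```text
clock: 8.65
position: [0.4734, 0.2901, 0.0478]
tool_rot: [1.0, 0.005, 0.001, -0.0]
wrist_force: [-0.6, -0.3, -0.3]
opening: 0.0509
grasp_force: 0.0
```

>>> send_rows([
  {"linear": [0, 0, -10], "twist": [0, 0, 0]},
  {"linear": [0, 0, -40], "twist": [0, 0, 0]},
  {"linear": [0, -10, -90], "twist": [0, 0, 0]},
  {"linear": [0, -50, -140], "twist": [0, 0, 0]},
  {"linear": [0, -100, -190], "twist": [0, 0, 0]},
])

```text
clock: 9.28
position: [0.4728, 0.3833, 0.2339]
tool_rot: [1.0, 0.004, 0.001, -0.0]
wrist_force: [0.5, -0.0, 0.5]
opening: 0.0507
grasp_force: 0.0
```

>>> send_rows([
  {"linear": [0, -60, 0], "twist": [0, 0, 0]},
  {"linear": [0, -100, 0], "twist": [0, 0, 0]},
  {"linear": [0, -100, 0], "twist": [0, 0, 0]},
])

```text
clock: 9.65
position: [0.4691, 0.4866, 0.2312]
tool_rot: [1.0, 0.007, -0.0, -0.001]
wrist_force: [-0.3, -0.6, -0.7]
opening: 0.0514
grasp_force: 0.0
```

```bash
python3 - <<'E'
from h import *
s=telemetry.sense();print(s['clock'],s['position'],s['wrist_force'],s['opening'])
a=grab_frame('top');b=grab_frame('scene')
im=np.vstack([cv2.resize(a[170:300,90:330],(720,390)),]);c=cv2.resize(b[120:310,180:420],(260,206))
save('',im,'t4')
t=blob(a,(100,120,40),(125,255,255),(165,190,400,275)); print('tray',rect(W('top',cv2.convexHull(pts(t)[:,None])[:,0],.022)))
r=blob(a,(0,150,60),(8,255,255),(160,180,310,290),1)|blob(a,(172,150,60),(180,255,255),(160,180,310,290),1)
print('outline',rect(W('top',cv2.convexHull(pts(r)[:,None])[:,0],.012)))
E
```

```text
9.65 [0.46908635 0.48658077 0.23119444] [-0.31729431 -0.56617106 -0.72890178] 0.051415253635983975
tray (array([470.3, 166.9]), array([147.5, 256.5]), 0.83)
outline (array([473.2, 172.6]), array([191.1, 300.6]), 0.66)
```

View pics/t4.png

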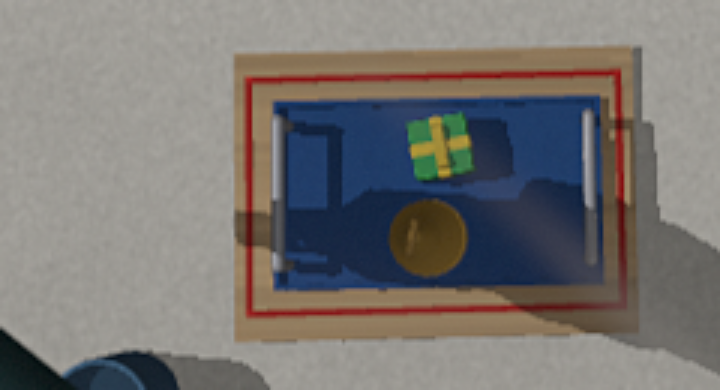

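The tray lies inside all four red lines, about 3 mm and 6 mm off centre out of the 15 mm to spare. The tree and gift are standing and the arm is clear.

```bash
python3 -c "
from h import *
print(job.sign_off())"
```

```text
the job is handed in; nothing more can be done
None
```

The tray was slid onto the board and released; it rests inside the red outline with the tree and gift still standing on it, and the job was handed in at about 10 s.

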